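Release the herb cassette from its dock and weigh it

TASK

The herb cassette is locked down in its dock by a spring catch. Feel which one of the three keys under its front lip gives way, press that key right in so that the cassette springs up, then lift the cassette out by its handle and set it down gently, upright, in the middle of the plate of the bench scale; leave the other things where they are.

Things in the scene. Friction and masses are not known exactly. Their poses are not given: they have to be found in the camera images.
- dock: White open-topped dock, fixed, 142 mm deep (x) by 212 mm wide (y), 92 mm high. Origin on the worktop; x points from its front to its back, z up. Its front, at x = -60 mm, looks to the robot's right and partly at the robot. The cassette sits in its well with 2 mm play all round and must rise 78 mm from its seated height to clear the walls. Three keys stand out of the front, under the cassette's lip.
- key_left (a point): Centre of the left key's front face at rest (dock x -72, y +40, z 58 mm; dock axes). The 3 keys are equal grey caps 18 mm wide and high, 12 mm proud of the dock. Just one is sprung; which one varies and cannot be seen. Pushed level along dock +x with 3 to 8 N it moves 9 mm to its stop, frees the cassette after 6 to 7 mm, and springs back. The other two are solid blanks.
- key_middle (a point): The same for the middle key (dock y = 0). The lip's edge stands 12 mm further out than the keys' faces and its underside is 34 mm above the keys' centres: a fingertip pointing straight down cannot reach a key; one tilted 35 to 50 degrees, pointing forward and down, can.
- key_right (a point): The same for the right key (dock y = -40 mm).
- cassette: White closed cassette, 152 mm deep (x) by 224 mm wide (y), 178 mm high, 0.32 to 0.48 kg. Origin level with the undersides of its four legs (corners x -47.5 and +55.5, y -64 and +64 mm); axes as the dock's. Seated, the origin is 14 mm above the worktop; freed, spring posts raise it 18 mm and hold it there, unlocked, also once the key is let go. Front lip to x = -84 mm, 6 mm thick.
- handle (a point): Centre of the cassette's handle: black bar along the cassette's y, 14 mm thick (x) and 14 mm high, 88 mm free between its two posts, 170.5 mm above the cassette's origin and 5 mm towards its +x; 28 mm of free room between bar and lid.
- scale: Bench scale, 285 mm deep (its x) by 240 mm wide, fixed to the worktop. Origin on the worktop under its middle; x points away from the robot at yaw 0.
- plate (a point): Centre of the top of the scale's flat rectangular plate, 188 mm (scale x) by 202 mm (scale y), 65 mm above the worktop and 17 mm to the +x side of the scale's origin. The axes are the scale's.
- brass_weight: Bystander: small brass balance weight with a knob, 25 mm across, 34 mm high. Origin at its underside.
- tin: Bystander: open round steel tin, 80 mm across, 43 mm high. Origin at its underside.
- packet: Bystander: brown paper packet tied with string, 79 by 86 mm, 34 mm high. Origin at its underside.

How it is judged:
On the way:
1. the key has been pressed and the cassette stands sprung up in its dock, at least 12 mm above its seated height (z of cassette in the frame of dock between 0.026 and 0.06 m), for 0.2 s.
At the end, for the whole second after the job is handed in: The cassette stands upright (within 0.06 rad) and at rest on its four legs on the scale's plate, its origin within 30 mm of the plate's centre along each of the plate's axes (x of cassette in the frame of plate between -0.03 and 0.03 m and y of cassette in the frame of plate between -0.03 and 0.03 m and z of cassette in the frame of plate between -0.004 and 0.004 m and angle between cassette's own z axis and vertical below 0.06 rad and linear speed of cassette below 0.02 m/s and angular speed of cassette below 0.1 rad/s); the robot touches nothing.
It fails at once if the cassette is dropped onto the scale (faster than 0.35 m/s within 30 mm of the plate) (horizontal distance between cassette and plate below 0.12 m and z of cassette in the frame of plate below 0.03 m and linear speed of cassette above 0.35 m/s).
It fails at once if a bystander is moved by more than 30 mm (distance of any of brass_weight, tin, packet from where it was at the start of the episode above 0.03 m).
It also fails if it takes over 58 s, if anything falls off the work surface, if the arm or the gripper's body presses on something with over 40 N, if the wrist force passes 120 N, or if a joint passes its speed limit or range.

ROBOT

A 6-joint arm with a two-finger parallel gripper is mounted at the origin on the work surface; the furniture and walls round the work are solid. World frame = base frame: x ahead of the robot, y to its left, z up, the work surface at z = 0. Lengths are in m, angles in rad, forces in N, time in s.
With the tool pointing down it reaches from about 0.3 to 0.95 m from the base axis. Payload 3.1 kg.
Tool frame: the origin (TCP) lies between the finger pads; the fingertips stand 19 mm ahead of it and the grasp point (between the pads) is the TCP; z points along the fingers, y is the direction in which the jaws open and shut (so a half turn about z gives the same grasp; the last joint's range is limited). The gripper opens to 85 mm and grips with 20 to 120 N. Pads are 22 mm wide; open, the fingers measure 114 mm over their backs; the gripper's body (76 mm by 85 mm) begins 54 mm behind the grasp point. The pads swing forward as they close: fully open they stand 13 mm farther back than shut.
Start: joints at [1.134, 0.308, 1.634, -0, 1.2, -0.07], TCP at [0.224, 0.583, 0.25] pointing down, gripper open.
Joint ranges: [-3.06, 3.06], [-0.79, 1.96], [0.05, 2.63], [-1.19, 4.34], [0.05, 2.64], [-2.94, 2.94]. Speed limits (rad/s): [2.79, 2.79, 3.14, 3.14, 3.14, 3.14].

INTERFACE

Orientations are given as a rotation vector (axis times angle).
In Python, from station import telemetry, capture, get_calibration, arm, search_frame, mark_of gives the robot as it stands.
- The arm moves only by the tool drive_tool, never from a script. Its arguments are lists of equal length, an entry for each row: "dr": the turn, a rotation vector about the tool's x, y, z in units of 8 degrees (1.0 is 8 degrees), a list of three; "delta_pos": the shift along the tool's x, y, z in mm, a list of three; "gripper": the finger opening in mm, from 0 to 85.4. In form: {"dr": [[ax, ay, az], ...], "delta_pos": [[x, y, z], ...], "gripper": [gripper, ...]}. A call has exactly 10 rows; each row shifts and turns the commanded pose from where the row before left it, along the tool's axes as they then stand; what a row does not reach is not made up. A row lasts 1/10 s, in which the tool goes at most 50 mm and 8.59 degrees, less where a joint would pass 70% of its speed; a pose out of reach is approached as far as the arm can. A call with a gripper value outside its range is refused whole. The fingers move at their own pace and stop on an object; the grip force is fixed at half the most. Time passes only in rows, so rows that do not move let the fingers close, or fill a call up. It gives the time, the measured TCP pose, the force and the opening at its end, in the units of the state.
- telemetry.state(): the state, without advancing time (a new reading comes with each control period).
- capture(name): name is "side" or "top"; returns the picture (400x640x3 uint8, blue, green, red); there is no depth.
- get_calibration(name): a dict with "K" (3x3 intrinsics, pixels), "rvec" (rotation vector, rad) and "tvec" (3), from world to camera coordinates, as OpenCV has them. Camera axes: x right, y down, z forward; pixel columns grow to the right and rows downward; lengths in m; the calibration is good to about 2 mm. A picture is of the moment at which its call begins. get_calibration takes no time and is no camera call.
- arm.job_done(): hands the job in, once; it reports no verdict.
Trained networks look in the newest picture that a camera, given by its name, has taken for a name from the list of things; names that differ only in an ending like _2 or _b are one class to them, and where a whole thing is asked for, a point or a joint stands for the part that bears it (a point fixed in the world has none). Each returns a list of dicts, best first, with "conf" (0 to 1); they miss things now and then, are a little off and sometimes report something else, mostly with a low value. They report only what shows in the picture. A call takes as long as a camera call.
- search_frame(camera, name): "centre" ([x, y, z] in m, in the coordinates of the camera as it stood for that picture, good to about 4 mm: the middle of the surface that is visible of it).
- mark_of(camera, name): "centre" ([x, y, z] in m, in the coordinates of the camera as it stood for that picture, good to about 4 mm: a listed point, or the origin of a listed thing).
The state is a dict: "t": time; "joint_positions": joint angles; "dq": joint speeds; "joint_torque": joint torques, N m; "ee_pos": TCP position; "ee_rot": TCP orientation; "contact_force": force on the tool from outside, world axes, zero at the start; "torque": the same for the moment, N m; "grip_width": finger opening in m.
Only numpy, scipy, OpenCV 4.12 (cv2) and the standard library are available. Lean on these libraries where they do the work, as an engineer would, in place of code of your own. Each camera call takes 0.05 s, during which the arm holds its last target.

## Working session

There is one attempt and no reset: what is moved stays moved. The work goes in short steps, Python scripts to look and compute and a tool call to move; the robot and the scene stay as the last step left them, time stands still between calls to the robot, and variables do not carry over. Pictures are saved under pics/ and viewed, and the job is handed in when it is done.

Besides the shell and the picture viewer there is one more tool, called after "Emit:" as a command line: name --argument value ..., lists and objects as JSON in quotes. drive_tool: Moves the arm, as the interface text tells. Its arguments: {"type":"object","properties":{"dr":{"type":"array","items":{"type":"array","items":{"type":"number"}}},"delta_pos":{"type":"array","items":{"type":"array","items":{"type":"number"}}},"gripper":{"type":"array","items":{"type":"number"}}},"required":["dr","delta_pos","gripper"]}

```bash
mkdir -p pics; ls; cat > h.py <<'E'
import numpy as np, cv2
from scipy.spatial.transform import Rotation as R
from station import telemetry, capture, get_calibration, arm, search_frame, mark_of
def w(cam,p):
    c=get_calibration(cam); Rm=R.from_rotvec(np.ravel(c['rvec'])).as_matrix()
    return Rm.T@(np.array(p)-np.ravel(c['tvec']))
def px(cam,P):
    c=get_calibration(cam); return cv2.projectPoints(np.array(P,float).reshape(-1,3),np.array(c['rvec'],float),np.array(c['tvec'],float),np.array(c['K'],float),None)[0].reshape(-1,2)
E
python3 - <<'E'
from h import *
s=telemetry.state(); print({k:np.round(v,3) for k,v in s.items()})
for cam in ['side','top']:
    cv2.imwrite(f'pics/{cam}0.png',capture(cam))
    for n in ['dock','cassette','handle','key_left','key_middle','key_right','plate','scale','brass_weight','tin','packet']:
        r=mark_of(cam,n)
        print(cam,n,[(round(d['conf'],2),np.round(w(cam,d['centre']),4)) for d in r[:2]])
print(telemetry.state()['t'])
E
```

```text
pics
{'t': np.float64(0.0), 'joint_positions': array([ 1.134,  0.309,  1.635,  0.   ,  1.2  , -0.07 ]), 'dq': array([-0.   , -0.   , -0.   , -0.001, -0.   ,  0.002]), 'joint_torque': array([-2.0000e-03, -4.1526e+01, -2.7666e+01, -1.0000e-03,  1.0000e-02,
        0.0000e+00]), 'ee_pos': array([0.224, 0.583, 0.249]), 'ee_rot': array([-0.573, -3.088,  0.004]), 'contact_force': array([-0.032, -0.005, -0.378]), 'torque': array([-0.019,  0.021,  0.002]), 'grip_width': np.float64(0.085)}
side dock [(0.73, array([0.5853, 0.1555, 0.0021]))]
side cassette [(0.93, array([0.5875, 0.1531, 0.0169]))]
side handle [(0.64, array([0.5943, 0.1529, 0.1886]))]
side key_left [(0.88, array([0.5201, 0.1102, 0.0597]))]
side key_middle [(0.91, array([0.5554, 0.0854, 0.0613]))]
side key_right [(0.89, array([0.5848, 0.0701, 0.0576])), (0.18, array([0.5511, 0.0872, 0.0583]))]
side plate [(0.77, array([ 0.5421, -0.1971,  0.0674]))]
side scale [(0.85, array([ 0.5287, -0.1994,  0.0009]))]
side brass_weight [(0.55, array([ 0.3778, -0.0288, -0.0012]))]
side tin [(0.63, array([0.3816, 0.0737, 0.0042])), (0.31, array([0.5174, 0.1103, 0.057 ]))]
side packet []
top dock []
top cassette [(0.98, array([0.5852, 0.1485, 0.0141]))]
top handle [(0.86, array([0.5902, 0.1532, 0.1834]))]
top key_left []
top key_middle [(0.48, array([0.6252, 0.4414, 0.0014]))]
top key_right []
top plate [(0.96, array([ 0.5481, -0.2011,  0.0646])), (0.32, array([0.5894, 0.1523, 0.189 ]))]
top scale [(0.7, array([ 0.528 , -0.2024,  0.0026]))]
top brass_weight [(0.6, array([ 0.3785, -0.0244, -0.0027]))]
top tin [(0.85, array([0.3819, 0.0741, 0.0038]))]
top packet [(0.58, array([6.230e-01, 4.403e-01, 1.000e-04]))]
1.2
```

View pics/side0.png

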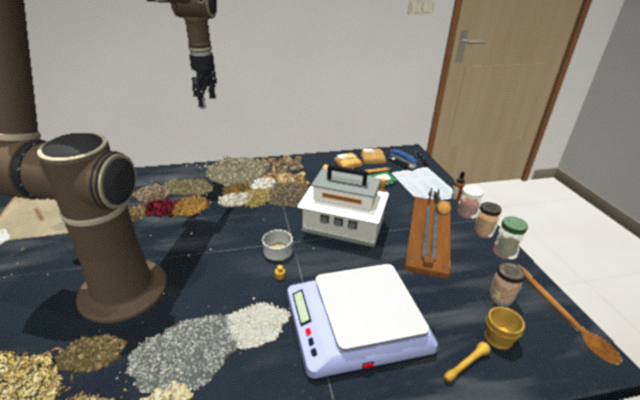

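View pics/top0.png

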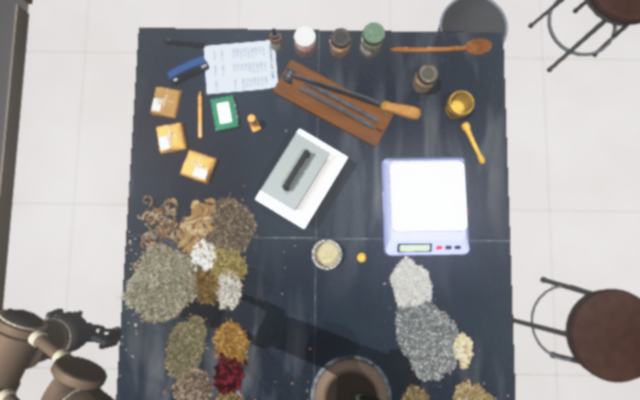

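Side view: the cassette in its dock at about (345,205), with three keys at (334..368,222), tin (278,245), brass weight (280,271) and scale (362,318). Top view: the cassette's handle bar runs from (285,187) to (308,155), and the scale is at (426,207). Next I'll refine the yaw.

```bash
cat >> h.py <<'E'
def fit_edges(im,cam,z_c,thr):
    pass
E
python3 - <<'E'
from h import *
im=cv2.imread('pics/top0.png'); si=cv2.imread('pics/side0.png')
def back(cam,uv,z):
    c=get_calibration(cam);K=np.array(c['K']);Rm=R.from_rotvec(np.ravel(c['rvec'])).as_matrix();t=np.ravel(c['tvec'])
    d=Rm.T@np.linalg.inv(K)@np.array([uv[0],uv[1],1.]);o=-Rm.T@t
    return o+d*(z-o[2])/d[2]
g=cv2.cvtColor(im,cv2.COLOR_BGR2GRAY)
# cassette outline
m=np.zeros_like(g);m[115:240,245:360]=(g[115:240,245:360]>105)
n,l,st,ce=cv2.connectedComponentsWithStats(m);k=1+np.argmax(st[1:,4]);c=cv2.findContours((l==k).astype(np.uint8),0,2)[0][0]
print('outline',st[k],cv2.minAreaRect(c)); 
m2=np.zeros_like(g);m2[140:200,275:320]=(g[140:200,275:320]<80)
n,l,st,ce=cv2.connectedComponentsWithStats(m2);k=1+np.argmax(st[1:,4]);c2=cv2.findContours((l==k).astype(np.uint8),0,2)[0][0]
r=cv2.minAreaRect(c2);print('bar',st[k],r)
b=cv2.boxPoints(r);P=np.array([back('top',p,0.1915) for p in b]);e=[P[1]-P[0],P[2]-P[1]];e=max(e,key=np.linalg.norm)
print('bar centre',back('top',r[0],.1915),'y-dir deg',np.degrees(np.arctan2(e[1],e[0])),np.linalg.norm(e))
r=cv2.minAreaRect(c);b=cv2.boxPoints(r);
for z in(.1,): 
  P=np.array([back('top',p,z) for p in b]);print(np.round(P,4)); 
  for e in [P[1]-P[0],P[2]-P[1]]: print(np.degrees(np.arctan2(e[1],e[0])),np.linalg.norm(e))
# scale
m=np.zeros_like(g);m[140:275,370:490]=(g[140:275,370:490]>110)
n,l,st,ce=cv2.connectedComponentsWithStats(m);k=1+np.argmax(st[1:,4]);c=cv2.findContours((l==k).astype(np.uint8),0,2)[0][0];print('scale',cv2.minAreaRect(c))
cv2.imwrite('pics/z.png',np.hstack([cv2.resize(im[110:260,240:390],(400,400),interpolation=2),cv2.resize(si[150:260,280:400],(400,400),interpolation=2)]))
for cam in('top','side'):
  c=get_calibration(cam);print(cam,-R.from_rotvec(np.ravel(c['rvec'])).as_matrix().T@np.ravel(c['tvec']))
E
```

```text
outline [ 254  128   95  102 4964] ((301.0966491699219, 177.6146240234375), (60.63041687011719, 87.79322052001953), 31.4295654296875)
bar [275 140  14  22 162] ((281.5, 150.5), (21.0, 13.0), 90.0)
bar centre [0.63466488 0.18970931 0.1915    ] y-dir deg -178.78050352617586 0.05256125132688898
[[0.5239 0.2709 0.1   ]
 [0.7279 0.1543 0.1   ]
 [0.6436 0.0151 0.1   ]
 [0.4428 0.1334 0.1   ]]
-29.76198422584886 0.2349087555543896
-121.19009989061796 0.16268950149394867
scale ((422.15936279296875, 209.1017608642578), (130.5121612548828, 96.1101303100586), 83.57124328613281)
top [0.3845486  0.10142851 1.27434023]
side [ 0.29853813 -0.75625573  0.71336516]
```

View pics/z.png

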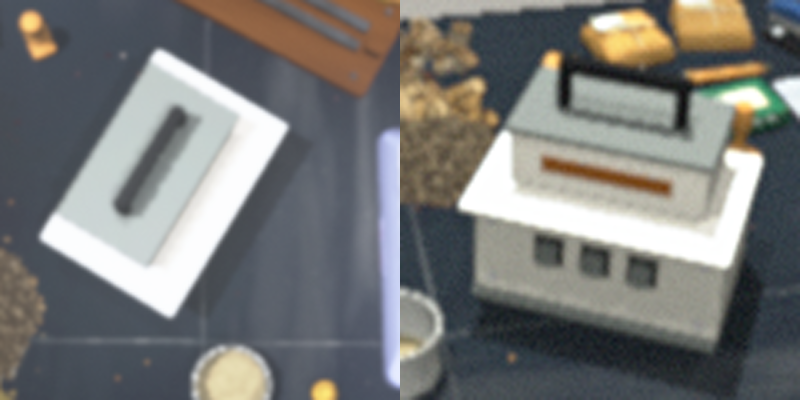

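```bash
cat > ov.py <<'E'
from h import *
def dock(P,o,yaw):
    return np.array(o)+np.array(P)@R.from_euler('z',yaw,degrees=True).as_matrix().T
def draw(im,cam,o,yaw,dz=0.014,x0=0,y0=0,s=1):
    o3=np.array([o[0],o[1],0])
    loops=[[(-.084,-.112,.098),(.068,-.112,.098),(.068,.112,.098),(-.084,.112,.098)]]
    for y in(-.04,0,.04): loops.append([(-.072,y-.009,.049),(-.072,y+.009,.049),(-.072,y+.009,.067),(-.072,y-.009,.067)])
    loops.append([(-.002,-.044,.1915),(.012,-.044,.1915),(.012,.044,.1915),(-.002,.044,.1915)])
    for L in loops:
        p=(px(cam,dock(L,o3,yaw))-[x0,y0]+.5)*s-.5
        cv2.polylines(im,[np.round(p).astype(int)],True,(0,0,255),1)
E
python3 - <<'E'
from ov import *
from scipy.optimize import least_squares
out=[]
o,yaw=(0.5875,0.1515),59.3
for cam,(x,y) in (('top',(240,120)),('side',(290,150))):
    im=cv2.imread(f'pics/{cam}0.png')[y:y+120,x:x+120]; im=cv2.resize(im,(480,480)) [:480,:400]
    draw(im,cam,o,yaw,x0=x,y0=y,s=4); out.append(im)
cv2.imwrite('pics/ov.png',np.hstack(out))
for cam in('side','top'):
    capture(cam);
    for n in ('scale','plate','key_left','key_middle','key_right','handle'):
        print(cam,n,[(round(d['conf'],2),np.round(w(cam,d['centre']),4)) for d in mark_of(cam,n)[:1]])
s=telemetry.state();print(R.from_rotvec(s['ee_rot']).as_matrix().round(3))
E
```

```text
side scale [(0.94, array([ 0.529 , -0.2036,  0.0014]))]
side plate [(0.92, array([ 0.5442, -0.1977,  0.0673]))]
side key_left [(0.74, array([0.5196, 0.1099, 0.0598]))]
side key_middle [(0.72, array([0.553 , 0.0882, 0.0625]))]
side key_right [(0.63, array([0.587 , 0.0708, 0.0556]))]
side handle [(0.83, array([0.5927, 0.1537, 0.1855]))]
top scale [(0.65, array([ 5.298e-01, -2.023e-01, -1.000e-04]))]
top plate [(0.71, array([ 0.5471, -0.2024,  0.0653]))]
top key_left []
top key_middle []
top key_right [(0.71, array([ 0.5486, -0.2029,  0.0633]))]
top handle [(0.8, array([0.5904, 0.1533, 0.1889]))]
[[-0.933  0.359 -0.   ]
 [ 0.359  0.933  0.   ]
 [ 0.     0.    -1.   ]]
```

View pics/ov.png

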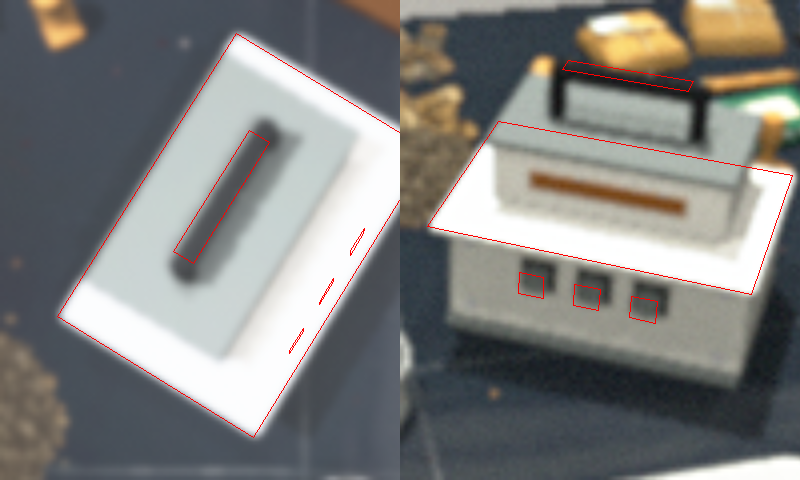

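```bash
cat > plan.py <<'E'
from h import *
O=np.array([.5885,.151,0.]);YAW=59.3
RD=R.from_euler('z',YAW,degrees=True).as_matrix(); dx,dy,dz=RD.T
def cur():
    s=telemetry.state(); return np.array(s['ee_pos']),R.from_rotvec(s['ee_rot'])
def rows(p0,r0,p1,r1,n,dec=0):
    """n rows, straight + slerp, rounded, closed loop on rounding"""
    rv=(r0.inv()*r1).as_rotvec(); p,r=p0.copy(),r0; D=[];T=[]
    for i in range(1,n+1):
        a=i/n; pt=p0+a*(p1-p0); rt=r0*R.from_rotvec(rv*a)
        d=np.round(r.inv().apply(pt-p)*1000,dec); q=np.round((r.inv()*rt).as_rotvec()/np.radians(8),2)
        p=p+r.apply(d/1000); r=r*R.from_rotvec(q*np.radians(8)); D.append(d.tolist());T.append(q.tolist())
    print('dr',T,'\ndelta_pos',D);print('end',p.round(4),'err',((p-p1)*1000).round(1),'max',np.abs(D).max(),np.abs(T).max())
    return p,r
def press_rot(a):
    a=np.radians(a); z=np.sin(a)*dx-np.cos(a)*dz; y=-dy; x=np.cross(y,z)
    return R.from_matrix(np.array([x,y,z]).T)
def press_tcp(ykey,back,r,zc=.060):
    x,y,z=r.as_matrix().T
    k=O+RD@np.array([-.072-back,ykey,zc]); return k-.019*z-.011*x
E
python3 - <<'E'
from plan import *
p,r=cur(); rt=press_rot(45); t=press_tcp(0,.06,rt); print('standoff',t)
a=t.copy();a[2]=.27
print(np.degrees((r.inv()*rt).magnitude()))
rows(p,r,a,rt,20)
E
```

```text
standoff [0.51027808 0.01925928 0.06565685]
106.86088358658506
dr [[-0.24, 0.21, 0.59], [-0.25, 0.2, 0.58], [-0.24, 0.21, 0.59], [-0.24, 0.2, 0.59], [-0.25, 0.21, 0.59], [-0.24, 0.2, 0.58], [-0.24, 0.21, 0.59], [-0.25, 0.2, 0.59], [-0.24, 0.21, 0.58], [-0.24, 0.2, 0.59], [-0.25, 0.21, 0.59], [-0.24, 0.2, 0.59], [-0.24, 0.21, 0.58], [-0.25, 0.2, 0.59], [-0.24, 0.21, 0.59], [-0.24, 0.2, 0.58], [-0.25, 0.21, 0.59], [-0.24, 0.2, 0.59], [-0.24, 0.21, 0.59], [-0.24, 0.2, 0.58]] 
delta_pos [[-23.0, -21.0, -1.0], [-26.0, -19.0, -2.0], [-26.0, -17.0, -4.0], [-28.0, -15.0, -5.0], [-28.0, -12.0, -6.0], [-29.0, -9.0, -8.0], [-30.0, -7.0, -9.0], [-30.0, -4.0, -9.0], [-30.0, -1.0, -11.0], [-29.0, 1.0, -11.0], [-29.0, 5.0, -12.0], [-28.0, 7.0, -13.0], [-27.0, 10.0, -14.0], [-26.0, 12.0, -13.0], [-24.0, 15.0, -14.0], [-23.0, 18.0, -14.0], [-20.0, 19.0, -14.0], [-19.0, 22.0, -14.0], [-16.0, 23.0, -14.0], [-14.0, 25.0, -13.0]]
end [0.5097 0.019  0.2698] err [-0.6 -0.2 -0.2] max 30.0 0.59
```

Emit:
drive_tool --dr '[[-0.24,0.21,0.59],[-0.25,0.2,0.58],[-0.24,0.21,0.59],[-0.24,0.2,0.59],[-0.25,0.21,0.59],[-0.24,0.2,0.58],[-0.24,0.21,0.59],[-0.25,0.2,0.59],[-0.24,0.21,0.58],[-0.24,0.2,0.59]]' --delta_pos '[[-23,-21,-1],[-26,-19,-2],[-26,-17,-4],[-28,-15,-5],[-28,-12,-6],[-29,-9,-8],[-30,-7,-9],[-30,-4,-9],[-30,-1,-11],[-29,1,-11]]' --gripper '[0,0,0,0,0,0,0,0,0,0]'

```text
t: 2.9
ee_pos: [0.3675, 0.3005, 0.2606]
ee_rot: [-1.628, -2.373, -0.551]
contact_force: [1.6, -0.2, -0.1]
grip_width: -0.0001
```

Emit:
drive_tool --dr '[[-0.25,0.21,0.59],[-0.24,0.2,0.59],[-0.24,0.21,0.58],[-0.25,0.2,0.59],[-0.24,0.21,0.59],[-0.24,0.2,0.58],[-0.25,0.21,0.59],[-0.24,0.2,0.59],[-0.24,0.21,0.59],[-0.24,0.2,0.58]]' --delta_pos '[[-29,5,-12],[-28,7,-13],[-27,10,-14],[-26,12,-13],[-24,15,-14],[-23,18,-14],[-20,19,-14],[-19,22,-14],[-16,23,-14],[-14,25,-13]]' --gripper '[0,0,0,0,0,0,0,0,0,0]'

```text
t: 3.9
ee_pos: [0.5102, 0.0174, 0.2701]
ee_rot: [-2.26, -1.281, -0.936]
contact_force: [0.2, 0.5, 0.7]
grip_width: -0.0001
```

```bash
python3 - <<'E'
from plan import *
p,r=cur(); rt=press_rot(45); s=telemetry.state()
print(p,s['joint_positions'],np.degrees((r.inv()*rt).as_rotvec()),s['grip_width'],s['t'],s['contact_force'])
t=press_tcp(0,.05,rt); rows(p,r,t,rt,10)
E
```

```text
[0.51024465 0.01738094 0.27008562] [-0.48719291  0.01804357  2.12358195  0.88741504  1.14571183 -0.39564276] [ 0.10448442 -0.02038655 -0.14969472] -0.00010451845711225018 3.9 [0.16613865 0.48305699 0.73837287]
dr [[0.0, -0.0, -0.0], [0.0, -0.0, -0.0], [0.0, -0.0, -0.01], [0.01, -0.0, 0.0], [-0.0, -0.0, 0.0], [-0.0, -0.0, -0.0], [-0.0, -0.0, -0.0], [0.0, -0.0, -0.0], [0.0, -0.0, -0.01], [0.0, -0.0, 0.0]] 
delta_pos [[-14.0, -0.0, 15.0], [-13.0, -0.0, 16.0], [-14.0, -0.0, 15.0], [-14.0, -0.0, 15.0], [-13.0, -0.0, 15.0], [-14.0, -1.0, 16.0], [-13.0, 0.0, 15.0], [-14.0, 0.0, 15.0], [-14.0, 0.0, 15.0], [-13.0, 0.0, 16.0]]
end [0.5155 0.0283 0.0657] err [0.1 0.5 0.1] max 16.0 0.01
```

Emit:
drive_tool --dr '[[0,0,0],[0,0,0],[0,0,0],[0,0,0],[0,0,0],[0,0,0],[0,0,0],[0,0,0],[0,0,0],[0,0,0]]' --delta_pos '[[-14,0,15],[-13,0,16],[-14,0,15],[-14,0,15],[-13,0,15],[-14,0,16],[-13,0,15],[-14,0,15],[-14,0,15],[-13,0,16]]' --gripper '[0,0,0,0,0,0,0,0,0,0]'

```text
t: 4.9
ee_pos: [0.5162, 0.0289, 0.0648]
ee_rot: [-2.258, -1.287, -0.935]
contact_force: [1.4, -0.9, -0.1]
grip_width: 0.0
```

```bash
python3 - <<'E'
from plan import *
im=capture('side');cv2.imwrite('pics/s1.png',cv2.resize(im[130:280,260:440],(720,600)))
p,r=cur(); rt=press_rot(45); s=telemetry.state()
print(p,np.degrees((r.inv()*rt).as_rotvec()),s['t'],s['contact_force'])
x,y,z=r.as_matrix().T
tip=RD.T@(p+.019*z+.011*x-O);print('corner in dock',tip)
E
```

```text
[0.51422898 0.02953887 0.06185393] [-0.1753679   0.19218889 -0.09765635] 4.95 [-0.78570581 -0.65332226 -1.62755851]
corner in dock [-0.12116308  0.0018905   0.05612602]
```

View pics/s1.png

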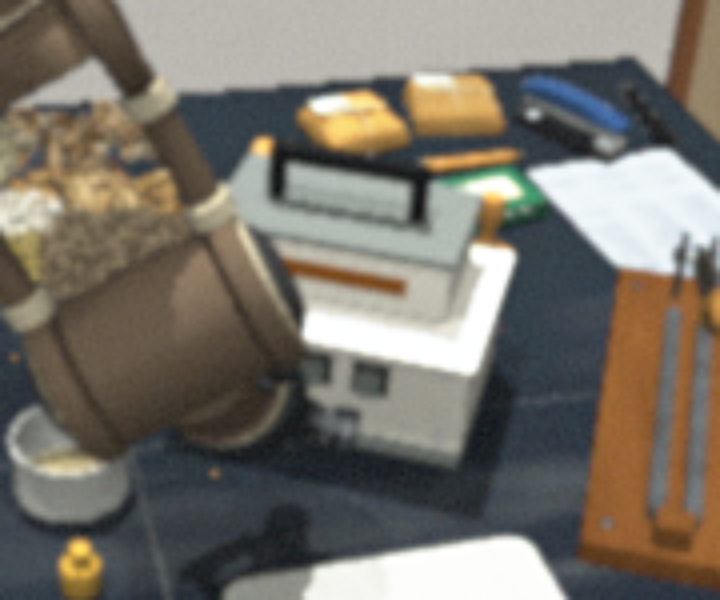

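Two keys show at (318,367) and (370,378) in the crop, with the fingertip just in front of the middle one. The gap is about 49 mm, so I'm approaching.

Emit:
drive_tool --dr '[[0,0,0],[0,0,0],[0,0,0],[0,0,0],[0,0,0],[0,0,0],[0,0,0],[0,0,0],[0,0,0],[0,0,0]]' --delta_pos '[[7,0,4],[6,0,6],[6,0,6],[5,0,5],[3,0,3],[2,0,2],[0,0,0],[0,0,0],[0,0,0],[0,0,0]]' --gripper '[0,0,0,0,0,0,0,0,0,0]'

```text
t: 5.95
ee_pos: [0.5355, 0.0625, 0.0674]
ee_rot: [-2.258, -1.285, -0.934]
contact_force: [0.5, -0.3, 0.5]
grip_width: -0.0002
```

```bash
cat > st.py <<'E'
from plan import *
p,r=cur(); s=telemetry.state()
x,y,z=r.as_matrix().T
print('t',s['t'],'p',p.round(4),'corner dock mm',(RD.T@(p+.019*z+.011*x-O)*1000).round(1),'F dock',(RD.T@s['contact_force']).round(2),'rot',np.degrees((r.inv()*press_rot(45)).as_rotvec()).round(1))
E
python3 st.py
```

```text
t 5.95 p [0.5355 0.0625 0.0674] corner dock mm [-82.    0.4  61.8] F dock [-0.03 -0.57  0.46] rot [-0.  0.  0.]
```

Emit:
drive_tool --dr '[[0,0,0],[0,0,0],[0,0,0],[0,0,0],[0,0,0],[0,0,0],[0,0,0],[0,0,0],[0,0,0],[0,0,0]]' --delta_pos '[[1,0,1],[1,0,1],[1,0,1],[1,0,1],[1,0,1],[1,0,1],[1,0,1],[1,0,1],[0,0,0],[0,0,0]]' --gripper '[0,0,0,0,0,0,0,0,0,0]'

```text
t: 6.95
ee_pos: [0.5412, 0.0724, 0.0675]
ee_rot: [-2.257, -1.286, -0.934]
contact_force: [-1.4, -3.2, 1.8]
grip_width: 0.0
```

```bash
python3 st.py
```

```text
t 6.95 p [0.5412 0.0724 0.0675] corner dock mm [-70.5   0.5  61.8] F dock [-3.45 -0.42  1.82] rot [-0.  0.  0.]
```

Emit:
drive_tool --dr '[[0,0,0],[0,0,0],[0,0,0],[0,0,0],[0,0,0],[0,0,0],[0,0,0],[0,0,0],[0,0,0],[0,0,0]]' --delta_pos '[[0.5,0,0.5],[0.5,0,0.5],[0.5,0,0.5],[0.5,0,0.5],[0,0,0],[0,0,0],[0,0,0],[0,0,0],[0,0,0],[0,0,0]]' --gripper '[0,0,0,0,0,0,0,0,0,0]'

```text
t: 7.95
ee_pos: [0.5427, 0.0749, 0.0675]
ee_rot: [-2.257, -1.286, -0.934]
contact_force: [-2.6, -3.1, 1.3]
grip_width: 0.0001
```

```bash
python3 st.py
```

```text
t 7.95 p [0.5427 0.0749 0.0675] corner dock mm [-67.6   0.5  61.8] F dock [-4.03  0.67  1.25] rot [-0.  0.  0.]
```

The middle key gives way: it moved 2.9 mm at about 4 N. Pressing it right in.

Emit:
drive_tool --dr '[[0,0,0],[0,0,0],[0,0,0],[0,0,0],[0,0,0],[0,0,0],[0,0,0],[0,0,0],[0,0,0],[0,0,0]]' --delta_pos '[[0.5,0,0.5],[0.5,0,0.5],[0.5,0,0.5],[0.5,0,0.5],[0.5,0,0.5],[0.5,0,0.5],[0.5,0,0.5],[0,0,0],[0,0,0],[0,0,0]]' --gripper '[0,0,0,0,0,0,0,0,0,0]'

```text
t: 8.95
ee_pos: [0.5449, 0.0785, 0.0675]
ee_rot: [-2.258, -1.287, -0.933]
contact_force: [-6.5, -6.9, 6.0]
grip_width: -0.0003
```

```bash
python3 st.py;  python3 - <<'E'
from plan import *
im=capture('side');cv2.imwrite('pics/s2.png',cv2.resize(im[130:280,260:440],(720,600)))
for n in('handle','cassette'):
    print([(d['conf'],w('side',d['centre'])) for d in mark_of('side',n)[:1]])
E
```

```text
t 8.95 p [0.5449 0.0785 0.0675] corner dock mm [-63.4   0.5  61.8] F dock [-9.24  2.08  6.01] rot [-0.   0.1  0. ]
[(0.98, array([0.59495442, 0.15573946, 0.20504664]))]
[]
```

View pics/s2.png

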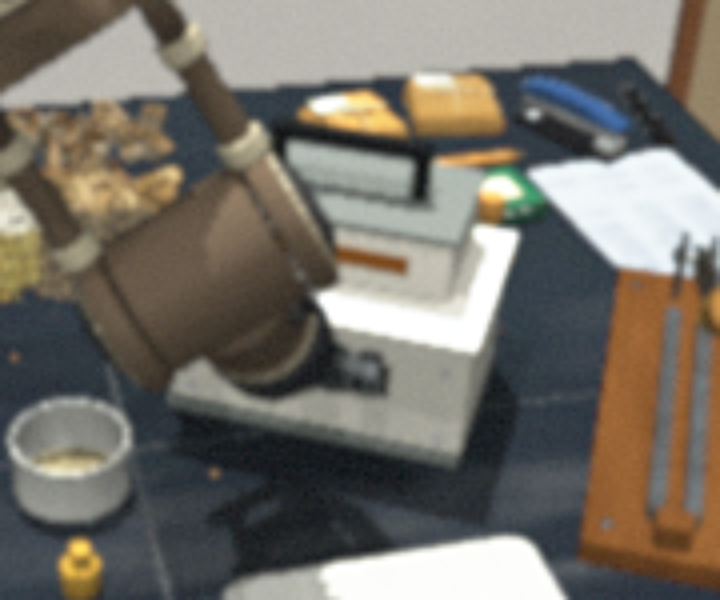

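The handle mark rose from 0.186 to 0.205, and in the crop the handle has moved up to (355,140), so the cassette has sprung up. The tin and weight are untouched. Next I retreat and go up.

Emit:
drive_tool --dr '[[0,0,0],[0,0,0],[0,0,0],[0,0,0],[0,0,0],[0,0,0],[0,0,0],[0,0,0],[0,0,0],[0,0,0]]' --delta_pos '[[-5,0,-5],[-9,0,-9],[-10,0,-10],[-10,0,-10],[-10,0,-10],[15,0,-15],[28,0,-28],[30,0,-30],[30,0,-30],[30,0,-30]]' --gripper '[0,0,0,0,0,0,0,85,85,85]'

```text
t: 10.1
ee_pos: [0.5129, 0.0255, 0.2572]
ee_rot: [-2.257, -1.285, -0.933]
contact_force: [0.3, 0.1, -0.5]
grip_width: 0.0436
```

```bash
python3 - <<'E'
from plan import *
im=capture('side')
print([(d['conf'],w('side',d['centre'])) for d in mark_of('side','handle')[:1]],[(d['conf'],w('side',d['centre'])) for d in mark_of('side','cassette')[:1]])
p,r=cur(); print(p,telemetry.state()['t'])
rt=R.from_matrix(np.array([dy,dx,-dz]).T)
h=O+RD@np.array([.005,0,0]); print(h)
rows(p,r,np.array([h[0],h[1],.30]),rt,20)
E
```

```text
[(0.88, array([0.59634873, 0.15458003, 0.20539534]))] [(0.85, array([0.58464367, 0.15074921, 0.03140147]))]
[0.51541892 0.02451908 0.25941123] 10.25
[0.59105271 0.15529926 0.        ]
dr [[0.22, -0.22, -0.53], [0.22, -0.22, -0.53], [0.23, -0.21, -0.53], [0.22, -0.22, -0.53], [0.22, -0.22, -0.53], [0.22, -0.22, -0.53], [0.22, -0.21, -0.53], [0.23, -0.22, -0.53], [0.22, -0.22, -0.52], [0.22, -0.22, -0.53], [0.22, -0.22, -0.53], [0.22, -0.21, -0.53], [0.23, -0.22, -0.53], [0.22, -0.22, -0.53], [0.22, -0.22, -0.53], [0.22, -0.22, -0.53], [0.22, -0.21, -0.53], [0.23, -0.22, -0.53], [0.22, -0.22, -0.53], [0.22, -0.22, -0.53]] 
delta_pos [[7.0, -0.0, 4.0], [7.0, 0.0, 4.0], [7.0, 2.0, 3.0], [6.0, 1.0, 3.0], [7.0, 3.0, 3.0], [7.0, 3.0, 3.0], [7.0, 3.0, 2.0], [6.0, 4.0, 2.0], [6.0, 5.0, 2.0], [6.0, 5.0, 1.0], [5.0, 6.0, 1.0], [5.0, 6.0, 1.0], [5.0, 6.0, 0.0], [4.0, 7.0, 0.0], [4.0, 7.0, 0.0], [3.0, 7.0, -1.0], [2.0, 7.0, -0.0], [2.0, 8.0, -2.0], [1.0, 7.0, -1.0], [1.0, 8.0, -2.0]]
end [0.5912 0.1554 0.3   ] err [ 0.2  0.1 -0. ] max 8.0 0.53
```

Emit:
drive_tool --dr '[[0.22,-0.22,-0.53],[0.22,-0.22,-0.53],[0.23,-0.21,-0.53],[0.22,-0.22,-0.53],[0.22,-0.22,-0.53],[0.22,-0.22,-0.53],[0.22,-0.21,-0.53],[0.23,-0.22,-0.53],[0.22,-0.22,-0.52],[0.22,-0.22,-0.53]]' --delta_pos '[[21,0,-10],[21,0,-10],[7,2,3],[6,1,3],[7,3,3],[7,3,3],[7,3,2],[6,4,2],[6,5,2],[6,5,1]]' --gripper '[85,85,85,85,85,85,85,85,85,85]'

```text
t: 11.25
ee_pos: [0.5502, 0.0919, 0.3134]
ee_rot: [-1.725, -2.302, -0.532]
contact_force: [0.5, 0.5, 0.3]
grip_width: 0.0851
```

Emit:
drive_tool --dr '[[0.22,-0.22,-0.53],[0.22,-0.21,-0.53],[0.23,-0.22,-0.53],[0.22,-0.22,-0.53],[0.22,-0.22,-0.53],[0.22,-0.22,-0.53],[0.22,-0.21,-0.53],[0.23,-0.22,-0.53],[0.22,-0.22,-0.53],[0.22,-0.22,-0.53]]' --delta_pos '[[5,6,1],[5,6,1],[5,6,0],[4,7,0],[4,7,0],[3,7,-1],[2,7,0],[2,8,-2],[1,7,-1],[1,8,-2]]' --gripper '[85,85,85,85,85,85,85,85,85,85]'

```text
t: 12.25
ee_pos: [0.5887, 0.157, 0.3329]
ee_rot: [-0.823, -3.02, 0.005]
contact_force: [0.5, -0.1, 0.2]
grip_width: 0.0848
```

```bash
cat > st2.py <<'E'
from plan import *
for cam in('side','top'):
    im=capture(cam);cv2.imwrite(f'pics/{cam}_{telemetry.state()["t"]:.2f}.png',im); print(cam,telemetry.state()["t"])
    print([(round(d['conf'],2),w(cam,d['centre']).round(4)) for d in mark_of(cam,'handle')[:1]])
p,r=cur(); print(p,telemetry.state()['joint_positions'].round(2) if 0 else np.round(telemetry.state()['joint_positions'],2))
rt=R.from_matrix(np.array([dy,dx,-dz]).T)
h=O+RD@np.array([.005,0,0.2025]); print('h',h)
d=r.inv().apply(h-p)*1000; print('to handle tool mm',d.round(1),'rot deg',np.degrees((r.inv()*rt).as_rotvec()).round(2))
E
python3 st2.py
```

```text
side 12.3
[(0.76, array([0.5932, 0.1553, 0.2047]))]
top 12.4
[(0.72, array([0.5904, 0.1518, 0.207 ]))]
[0.58864819 0.15718051 0.33367974] [ 0.19  0.22  1.57  0.    1.36 -0.85]
h [0.59105271 0.15529926 0.2025    ]
to handle tool mm [-4.500e+00  1.000e-01  1.311e+02] rot deg [-0.2  -0.63 -0.01]
```

Emit:
drive_tool --dr '[[0,-0.08,0],[0,0,0],[0,0,0],[0,0,0],[0,0,0],[0,0,0],[0,0,0],[0,0,0],[0,0,0],[0,0,0]]' --delta_pos '[[-3,-1,15],[0,0,20],[0,0,20],[0,0,20],[0,0,20],[0,0,15],[0,0,10],[0,0,7],[0,0,3],[0,0,0]]' --gripper '[85,85,85,85,85,85,85,85,85,85]'

```text
t: 13.45
ee_pos: [0.5919, 0.1547, 0.2057]
ee_rot: [0.83, 3.027, -0.003]
contact_force: [0.7, -0.9, 0.1]
grip_width: 0.0851
```

```bash
python3 st2.py; ls pics; python3 - <<'E'
import cv2,glob
a=sorted(glob.glob('pics/side_*.png'))[-1];b=sorted(glob.glob('pics/top_*.png'))[-1]
cv2.imwrite('pics/c.png',__import__('numpy').hstack([cv2.resize(cv2.imread(a)[110:250,270:410],(400,400)),cv2.resize(cv2.imread(b)[110:250,230:370],(400,400))]))
E
```

```text
side 13.5
[(0.67, array([0.5957, 0.1531, 0.2031]))]
top 13.6
[]
[0.59233357 0.15486538 0.20659581] [ 0.19  0.33  1.7  -0.    1.11 -0.85]
h [0.59105271 0.15529926 0.2025    ]
to handle tool mm [ 1.3 -0.3  4.1] rot deg [-0.01  0.27  0.03]
ov.png
s1.png
s2.png
side0.png
side_12.30.png
side_13.50.png
top0.png
top_12.40.png
top_13.60.png
z.png
```

View pics/c.png

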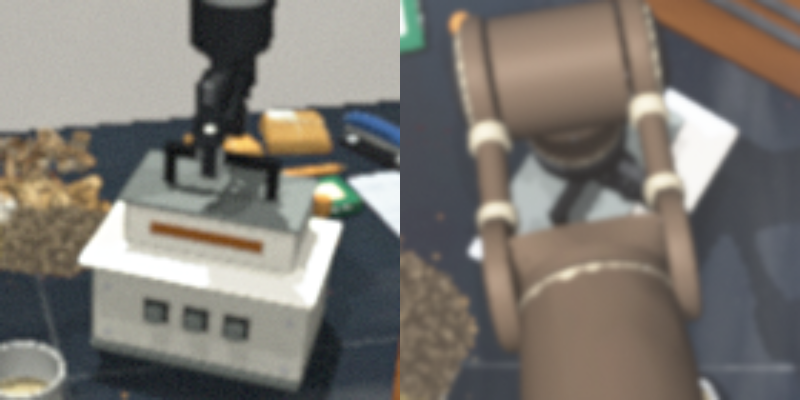

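The fingers straddle the bar: one is in front at (212,165) and the other behind. Lowering 4 mm and closing.

Emit:
drive_tool --dr '[[0,0,0],[0,0,0],[0,0,0],[0,0,0],[0,0,0],[0,0,0],[0,0,0],[0,0,0],[0,0,0],[0,0,0]]' --delta_pos '[[0,0,3],[0,0,1],[0,0,0],[0,0,0],[0,0,0],[0,0,0],[0,0,0],[0,0,0],[0,0,0],[0,0,0]]' --gripper '[85,85,0,0,0,0,0,0,0,0]'

```text
t: 14.65
ee_pos: [0.5915, 0.1543, 0.2017]
ee_rot: [0.83, 3.027, -0.005]
contact_force: [-1.0, -1.7, 2.2]
grip_width: 0.0128
```

Emit:
drive_tool --dr '[[0,0,0],[0,0,0],[0,0,0],[0,0,0],[0,0,0],[0,0,0],[0,0,0],[0,0,0],[0,0,0],[0,0,0]]' --delta_pos '[[0,0,0],[0,0,0],[0,0,0],[0,0,0],[0,0,-1],[0,0,-2],[0,0,-3],[0,0,-4],[0,0,-4],[0,0,-4]]' --gripper '[0,0,0,0,0,0,0,0,0,0]'

```text
t: 15.65
ee_pos: [0.5918, 0.1549, 0.22]
ee_rot: [0.83, 3.027, -0.003]
contact_force: [-0.4, 0.5, -3.9]
grip_width: 0.0131
```

```bash
python3 st.py; python3 st2.py
```

```text
t 15.65 p [0.5918 0.1549 0.22  ] corner dock mm [  5.   10.1 200.9] F dock [ 0.19  0.58 -3.91] rot [-35.1  35.4  85. ]
side 15.7
[(0.77, array([0.5961, 0.1578, 0.2241]))]
top 15.8
[(0.6, array([0.5938, 0.1557, 0.2275]))]
[0.59182873 0.154792   0.21986913] [ 0.19  0.31  1.69 -0.    1.13 -0.85]
h [0.59105271 0.15529926 0.2025    ]
to handle tool mm [ 1.   0.1 17.4] rot deg [-0.05  0.22  0.03]
```

Emit:
drive_tool --dr '[[0,0,0],[0,0,0],[0,0,0],[0,0,0],[0,0,0],[0,0,0],[0,0,0],[0,0,0],[0,0,0],[0,0,0]]' --delta_pos '[[0,0,-6],[0,0,-10],[0,0,-12],[0,0,-14],[0,0,-14],[0,0,-14],[0,0,-14],[0,0,-14],[0,0,-12],[0,0,-8]]' --gripper '[0,0,0,0,0,0,0,0,0,0]'

```text
t: 16.85
ee_pos: [0.5918, 0.1552, 0.3393]
ee_rot: [0.83, 3.025, -0.002]
contact_force: [-0.1, -0.1, -2.3]
grip_width: 0.0128
```

```bash
python3 st2.py; python3 - <<'E'
import cv2,glob,numpy as np
a=sorted(glob.glob('pics/side_*.png'))[-1];b=sorted(glob.glob('pics/top_*.png'))[-1]
cv2.imwrite('pics/c2.png',np.hstack([cv2.resize(cv2.imread(a)[70:250,250:430],(400,400)),cv2.resize(cv2.imread(b)[90:270,230:410],(400,400))]))
from plan import *
p,r=cur(); print(telemetry.state()['contact_force'],telemetry.state()['grip_width'])
# target yaw 0: tool y = +x world ; tool x = +y world; cassette origin = tcp -5mm x
rt=R.from_matrix(np.array([[0,1,0],[1,0,0],[0,0,-1.]]).T)
t=np.array([.5465+.005-.004*0,-.2,.325])
rows(p,r,t,rt,20)
E
```

```text
side 16.9
[(0.55, array([0.5956, 0.1584, 0.3415]))]
top 17.0
[(0.75, array([0.5909, 0.1548, 0.3411]))]
[0.59124178 0.15503314 0.33728831] [ 0.19  0.22  1.57 -0.    1.35 -0.85]
h [0.59105271 0.15529926 0.2025    ]
to handle tool mm [  0.7   0.4 134.8] rot deg [-0.1   0.17  0.03]
[-0.38071475  0.03174515 -3.67254149] 0.01295198061840577
dr [[-0.0, 0.0, 0.37], [0.0, 0.0, 0.37], [0.0, 0.0, 0.37], [0.0, 0.01, 0.37], [0.0, -0.0, 0.37], [-0.0, -0.0, 0.37], [-0.0, -0.0, 0.38], [-0.0, 0.0, 0.37], [-0.0, 0.0, 0.37], [-0.0, 0.0, 0.37], [-0.0, 0.0, 0.37], [0.0, 0.01, 0.37], [-0.0, -0.0, 0.37], [-0.0, -0.0, 0.37], [-0.0, -0.0, 0.37], [-0.0, 0.0, 0.37], [-0.0, 0.0, 0.37], [-0.0, 0.0, 0.37], [-0.0, 0.0, 0.38], [0.0, 0.01, 0.37]] 
delta_pos [[-7.0, -16.0, 1.0], [-9.0, -16.0, 0.0], [-9.0, -16.0, 1.0], [-9.0, -15.0, 1.0], [-11.0, -14.0, 0.0], [-11.0, -14.0, 1.0], [-12.0, -13.0, 1.0], [-13.0, -13.0, 0.0], [-13.0, -12.0, 1.0], [-14.0, -11.0, 1.0], [-14.0, -10.0, 0.0], [-15.0, -10.0, 1.0], [-16.0, -9.0, 0.0], [-16.0, -8.0, 1.0], [-16.0, -8.0, 1.0], [-17.0, -6.0, 0.0], [-16.0, -6.0, 1.0], [-18.0, -4.0, 1.0], [-17.0, -4.0, 0.0], [-18.0, -3.0, 1.0]]
end [ 0.5517 -0.2002  0.3249] err [ 0.2 -0.2 -0.1] max 18.0 0.38
```

View pics/c2.png

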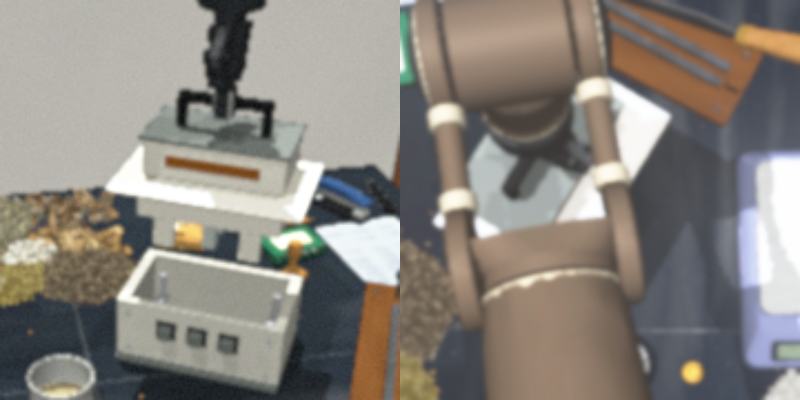

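The cassette is clear of the dock and hangs level. Swinging over to the scale.

Emit:
drive_tool --dr '[[0,0,0.2],[0,0,0.37],[0,0,0.37],[0,0,0.37],[0,0,0.37],[0,0,0.37],[0,0,0.38],[0,0,0.37],[0,0,0.37],[0,0,0.37]]' --delta_pos '[[-4,-9,0],[-9,-16,0],[-9,-16,1],[-9,-15,1],[-11,-14,0],[-11,-14,1],[-12,-13,1],[-13,-13,0],[-13,-12,1],[-14,-11,1]]' --gripper '[0,0,0,0,0,0,0,0,0,0]'

```text
t: 18.05
ee_pos: [0.5757, -0.0178, 0.3319]
ee_rot: [1.553, 2.727, -0.003]
contact_force: [-0.5, 0.1, -3.4]
grip_width: 0.0128
```

Emit:
drive_tool --dr '[[0,0,0.37],[0,0,0.37],[0,0,0.37],[0,0,0.37],[0,0,0.37],[0,0,0.37],[0,0,0.37],[0,0,0.37],[0,0,0.38],[0,0,0.2]]' --delta_pos '[[-14,-10,0],[-15,-10,1],[-16,-9,0],[-16,-8,1],[-16,-8,1],[-17,-6,0],[-16,-6,1],[-18,-4,1],[-14,-4,0],[-9,-3,0]]' --gripper '[0,0,0,0,0,0,0,0,0,0]'

```text
t: 19.05
ee_pos: [0.5593, -0.1831, 0.3274]
ee_rot: [2.171, 2.266, -0.001]
contact_force: [0.5, 1.1, -2.9]
grip_width: 0.0131
```

```bash
cat > st3.py <<'E'
from plan import *
o=[]
for cam,(x,y) in(('side',(270,130)),('top',(340,110))):
    im=capture(cam);o.append(cv2.resize(im[y:y+200,x:x+200],(400,400)))
    for n in('handle','cassette','plate'): print(cam,n,[(round(d['conf'],2),w(cam,d['centre']).round(4)) for d in mark_of(cam,n)[:1]])
s=telemetry.state();cv2.imwrite('pics/place_%.2f.png'%s['t'],np.hstack(o))
p,r=cur();rt=R.from_matrix(np.array([[0,1,0],[1,0,0],[0,0,-1.]]).T)
print('t',s['t'],p,s['grip_width'],np.round(s['contact_force'],2),'rot',np.degrees((r.inv()*rt).as_rotvec()).round(2))
print('to plate target tool mm',(r.inv().apply(np.array([.5505,-.2,.2355])-p)*1000).round(1))
E
python3 st3.py; ls pics|grep place
```

```text
side handle [(0.65, array([ 0.5603, -0.1835,  0.332 ]))]
side cassette [(0.97, array([ 0.5532, -0.1817,  0.1599]))]
side plate [(0.75, array([ 0.5422, -0.1993,  0.0659]))]
top handle []
top cassette [(0.96, array([ 0.5488, -0.1798,  0.1592]))]
top plate [(0.3, array([0.3837, 0.0765, 0.0026]))]
t 19.45 [ 0.55997498 -0.18065848  0.32755179] 0.012935749732241314 [ 0.25 -0.64 -3.47] rot [0.13 0.15 2.75]
to plate target tool mm [-18.6 -10.6  92.1]
place_19.45.png
```

Emit:
drive_tool --dr '[[0,0,0.17],[0,0,0.17],[0,0,0],[0,0,0],[0,0,0],[0,0,0],[0,0,0],[0,0,0],[0,0,0],[0,0,0]]' --delta_pos '[[-5,-3,2],[-6,-3,5],[-5,-2,8],[-2,-1,9],[0,0,9],[0,0,9],[0,0,9],[0,0,7],[0,0,4],[0,0,0]]' --gripper '[0,0,0,0,0,0,0,0,0,0]'

```text
t: 20.45
ee_pos: [0.551, -0.1995, 0.2646]
ee_rot: [2.22, 2.22, -0.002]
contact_force: [-0.5, -0.1, -3.7]
grip_width: 0.0128
```

```bash
python3 st3.py; cp $(ls -t pics/place*|head -1) pics/c3.png
```

```text
side handle [(0.75, array([ 0.5569, -0.1978,  0.2696]))]
side cassette [(0.66, array([ 0.5444, -0.1971,  0.0964]))]
side plate [(0.57, array([ 0.5401, -0.199 ,  0.0678]))]
top handle [(0.72, array([ 0.5514, -0.1978,  0.2689]))]
top cassette [(0.96, array([ 0.5441, -0.199 ,  0.0959]))]
top plate []
t 20.85 [ 0.55155156 -0.19989068  0.2659655 ] 0.013087732759127235 [ 0.13 -0.52 -2.35] rot [ 0.17  0.18 -0.03]
to plate target tool mm [-0.  -1.1 30.5]
```

View pics/c3.png

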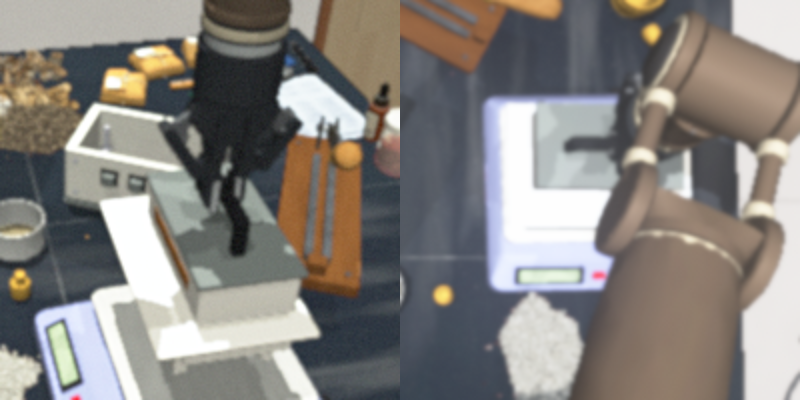

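The cassette is level above the plate, centred within a few mm. Lowering slowly.

Emit:
drive_tool --dr '[[0,0,0],[0,0,0],[0,0,0],[0,0,0],[0,0,0],[0,0,0],[0,0,0],[0,0,0],[0,0,0],[0,0,0]]' --delta_pos '[[0,0,3],[0,0,4],[0,0,4],[0,0,4],[0,0,3],[0,0,3],[0,0,2],[0,0,1],[0,0,1],[0,0,0]]' --gripper '[0,0,0,0,0,0,0,0,0,0]'

```text
t: 21.85
ee_pos: [0.5514, -0.1999, 0.2405]
ee_rot: [2.22, 2.218, -0.001]
contact_force: [-0.0, -1.5, -3.6]
grip_width: 0.0129
```

Emit:
drive_tool --dr '[[0,0,0],[0,0,0],[0,0,0],[0,0,0],[0,0,0],[0,0,0],[0,0,0],[0,0,0],[0,0,0],[0,0,0]]' --delta_pos '[[0,0,1],[0,0,0.5],[0,0,0.5],[0,0,0.5],[0,0,0.5],[0,0,0.5],[0,0,0.5],[0,0,0],[0,0,0],[0,0,0]]' --gripper '[0,0,0,0,0,0,0,0,0,0]'

```text
t: 22.85
ee_pos: [0.5514, -0.1999, 0.2365]
ee_rot: [2.219, 2.218, -0.001]
contact_force: [0.6, 0.5, -3.6]
grip_width: 0.0132
```

Emit:
drive_tool --dr '[[0,0,0],[0,0,0],[0,0,0],[0,0,0],[0,0,0],[0,0,0],[0,0,0],[0,0,0],[0,0,0],[0,0,0]]' --delta_pos '[[0,0,0.5],[0,0,0.5],[0,0,0.5],[0,0,0.5],[0,0,0],[0,0,0],[0,0,0],[0,0,0],[0,0,0],[0,0,0]]' --gripper '[0,0,0,0,0,0,0,0,0,0]'

```text
t: 23.85
ee_pos: [0.5514, -0.1999, 0.2345]
ee_rot: [2.219, 2.218, -0.001]
contact_force: [-0.4, 0.2, -2.9]
grip_width: 0.0132
```

Emit:
drive_tool --dr '[[0,0,0],[0,0,0],[0,0,0],[0,0,0],[0,0,0],[0,0,0],[0,0,0],[0,0,0],[0,0,0],[0,0,0]]' --delta_pos '[[0,0,0.5],[0,0,0.5],[0,0,0.5],[0,0,0.5],[0,0,0],[0,0,0],[0,0,0],[0,0,0],[0,0,0],[0,0,0]]' --gripper '[0,0,0,0,0,0,0,0,0,0]'

```text
t: 24.85
ee_pos: [0.5518, -0.1999, 0.2343]
ee_rot: [2.219, 2.218, 0.0]
contact_force: [-2.9, 2.7, 6.4]
grip_width: 0.0127
```

Contact confirmed: the force went from −3 to +6 N. I'll relieve 1 mm, then open.

Emit:
drive_tool --dr '[[0,0,0],[0,0,0],[0,0,0],[0,0,0],[0,0,0],[0,0,0],[0,0,0],[0,0,0],[0,0,0],[0,0,0]]' --delta_pos '[[0,0,-0.5],[0,0,-0.5],[0,0,0],[0,0,0],[0,0,0],[0,0,0],[0,0,0],[0,0,0],[0,0,0],[0,0,0]]' --gripper '[0,0,0,0,14,16,20,26,35,50]'

```text
t: 25.85
ee_pos: [0.5515, -0.2, 0.2333]
ee_rot: [2.219, 2.218, -0.001]
contact_force: [-0.4, 1.0, -0.2]
grip_width: 0.0485
```

Emit:
drive_tool --dr '[[0,0,0],[0,0,0],[0,0,0],[0,0,0],[0,0,0],[0,0,0],[0,0,0],[0,0,0],[0,0,0],[0,0,0]]' --delta_pos '[[0,0,0],[0,0,0],[0,0,0],[0,0,0],[0,0,0],[0,0,0],[0,0,0],[0,0,0],[0,0,0],[0,0,0]]' --gripper '[60,70,70,70,70,70,70,70,70,70]'

```text
t: 26.85
ee_pos: [0.5514, -0.1999, 0.2335]
ee_rot: [2.22, 2.218, -0.001]
contact_force: [-0.1, -0.5, -0.8]
grip_width: 0.07
```

```bash
python3 st3.py; cp $(ls -t pics/place*|head -1) pics/c4.png
```

```text
side handle [(0.74, array([ 0.5546, -0.2   ,  0.2348]))]
side cassette [(0.69, array([ 0.5442, -0.1977,  0.0651]))]
side plate []
top handle [(0.84, array([ 0.5518, -0.197 ,  0.2367]))]
top cassette [(0.96, array([ 0.5396, -0.2009,  0.0646]))]
top plate []
t 27.25 [ 0.55141902 -0.19994397  0.23352416] 0.06991486103217465 [ 0.99 -0.32  0.22] rot [ 0.13  0.17 -0.03]
to plate target tool mm [-0.1 -0.9 -2. ]
```

View pics/c4.png

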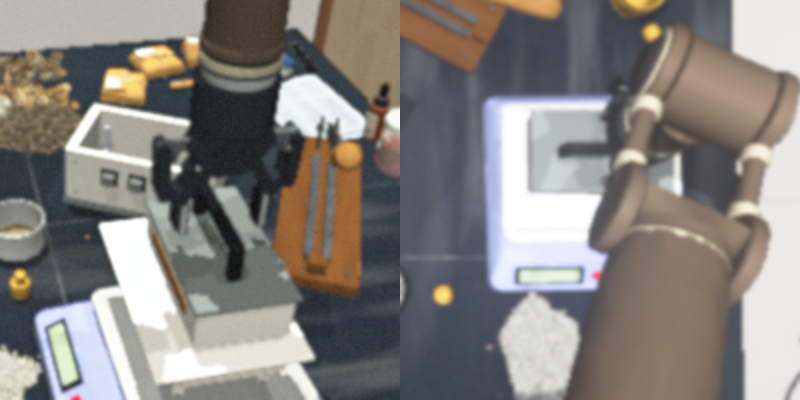

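The cassette origin reads z ≈ 0.065, so it is on the plate, with both fingers clear of the bar. Withdrawing straight up.

Emit:
drive_tool --dr '[[0,0,0],[0,0,0],[0,0,0],[0,0,0],[0,0,0],[0,0,0],[0,0,0],[0,0,0],[0,0,0],[0,0,0]]' --delta_pos '[[0,0,-3],[0,0,-6],[0,0,-10],[0,0,-15],[0,0,-20],[0,0,-25],[0,0,-25],[0,0,-20],[0,0,-10],[0,0,0]]' --gripper '[70,70,70,70,70,70,70,70,70,70]'

```text
t: 28.25
ee_pos: [0.5521, -0.1999, 0.3706]
ee_rot: [2.216, 2.215, 0.002]
contact_force: [-0.2, 0.3, -0.3]
grip_width: 0.0699
```

Emit:
drive_tool --dr '[[0,0,0],[0,0,0],[0,0,0],[0,0,0],[0,0,0],[0,0,0],[0,0,0],[0,0,0],[0,0,0],[0,0,0]]' --delta_pos '[[5,-8,0],[10,-15,0],[15,-20,0],[15,-20,0],[15,-20,0],[15,-20,0],[15,-15,0],[10,-10,0],[0,0,0],[0,0,0]]' --gripper '[70,70,70,70,70,70,70,70,70,70]'

```text
t: 29.25
ee_pos: [0.4232, -0.0995, 0.3666]
ee_rot: [2.219, 2.218, -0.001]
contact_force: [-0.4, 0.2, -0.4]
grip_width: 0.0697
```

```bash
python3 st3.py; cp $(ls -t pics/place*|head -1) pics/c5.png; python3 - <<'E'
from plan import *
for cam in('side','top'):
    capture(cam)
    for n in('brass_weight','tin','packet','plate','scale','cassette'): print(cam,n,[(round(d['conf'],2),w(cam,d['centre']).round(4)) for d in mark_of(cam,n)[:1]])
E
```

```text
side handle [(0.88, array([ 0.5539, -0.1995,  0.2374]))]
side cassette [(0.69, array([ 0.5454, -0.1973,  0.0647]))]
side plate []
top handle [(0.79, array([ 0.5484, -0.199 ,  0.2339]))]
top cassette [(0.87, array([ 0.5459, -0.1984,  0.0653]))]
top plate []
t 29.65 [ 0.42340773 -0.09971581  0.36679569] 0.07004289933377755 [ 0.33 -0.26 -0.76] rot [ 0.11  0.16 -0.05]
to plate target tool mm [-99.8 126.9 131.8]
side brass_weight [(0.58, array([ 0.3808, -0.0318,  0.0022]))]
side tin [(0.88, array([0.3798, 0.0737, 0.0032]))]
side packet [(0.67, array([0.6251, 0.4393, 0.0019]))]
side plate []
side scale [(0.75, array([ 0.5259, -0.2023,  0.0035]))]
side cassette [(0.68, array([ 0.5466, -0.1957,  0.0666]))]
top brass_weight [(0.57, array([ 0.3738, -0.0252, -0.0018]))]
top tin [(0.95, array([0.3812, 0.0742, 0.0005]))]
top packet [(0.9, array([0.6253, 0.4428, 0.002 ]))]
top plate []
top scale []
top cassette [(0.94, array([ 0.5443, -0.1984,  0.0675]))]
```

View pics/c5.png

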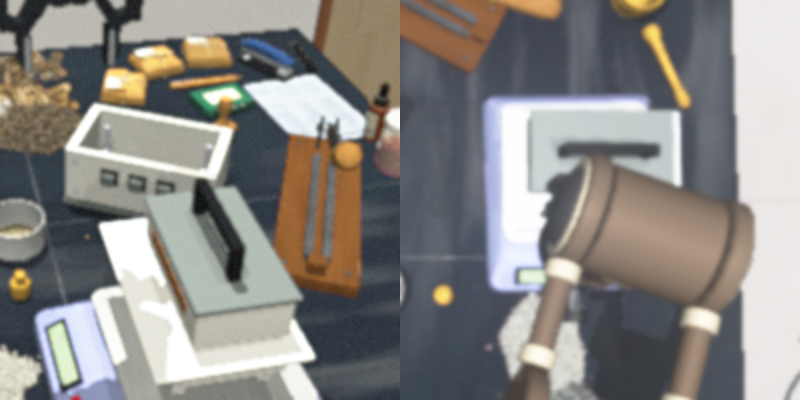

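```bash
python3 -c "
from station import arm; print(arm.job_done())"
```

```text
the job is handed in; nothing more can be done
None
```

The cassette is on the scale plate, upright and released, and I handed the job in at about 30 s of the 58 s; no verdict is reported.

- **Key:** I pressed the middle key first and it was the sprung one, giving way at about 4 N. I did not touch the other two. Pressed right in (about 9 N), it freed the cassette, and the handle mark rose about 18 mm.
- **Carry and placing:** I lifted the cassette by its handle, turned it square to the scale and lowered it at a few mm/s until it touched the plate. I then took the load off, opened the fingers and moved the arm away.
- **Position:** The last marks put the cassette origin at about (0.546, -0.197, 0.066). The plate centre I estimated is (0.545, -0.200, 0.065), so it is within about 3 mm. The last side picture shows it upright, with nothing touching it.
- **Bystanders:** The tin, brass weight and packet were all found within about 6 mm of their starting marks, which is detector noise.
- **Disagreements:** The two cameras differed by 3–6 mm on the plate and handle. The plate mark could not be seen again once it was covered, so its centre comes from the earlier pictures.

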